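# Latch the drying cabinet's gate

### The job

Shut and latch the gate of the clear drying cabinet so that the glued lens housings can set undisturbed: by its black knob lift the latch bar over the striker on the post, bring the gate home against its spring buffer, and let the bar drop fully into the catch behind the striker's nose. Feel your way in gently, without forcing the bar, the gate or the striker, leave the things standing around where they are, and let go once the latch holds the gate.

Things in the scene. Friction and masses are not known exactly. Their poses are not given: they have to be found in the camera images.
- cabinet: Clear-walled drying cabinet, fixed to the desk: grey base 200 x 246 mm, aluminium posts, clear roof with its top 133 mm high, two lens housings inside. Origin: centre of its underside; x points from the open front to the back, y towards the hinge side, z up. It and its striker bend when bar, gate or finger presses on them with more than 20 N.
- hinge (a point): Point on the gate's upright hinge axis at desk level, fixed to the cabinet at x = -108, y = +118 mm in the cabinet's axes.
- gate (a joint): Gate angle, rad, -0.042 to 1.2: 0 = parallel to the cabinet's front, growing as the free end swings outward. Gate 220 mm wide, 16 mm thick, mid-plane through the hinge axis, top 130 mm high; stays where it is left. Latched it reads -0.036 to 0.036, as the striker is set; with the bar not lifted the nose stops it at 0.078 to 0.137.
- latch (a joint): Angle of the steel latch bar on the gate, rad: 0 = level, lying on the notch floor; positive = free end lifted; from -0.03 (hanging in its guide staple) to 0.22 (upper end of the staple, a hard stop). Lying on top of the nose it reads about 0.095. It drops by its own weight (1 to 2 N at the knob).
- pivot (a point): Pivot of the latch bar on the gate, on the bar's mid-line: 16 mm in front of the gate's mid-plane, 68 mm from the hinge axis along the gate, 111 mm high. The bar is 8 mm thick and 14 mm high; it crosses the striker 237 mm from the hinge axis and 169 mm from this pivot.
- knob (a point): Centre of the upright black knob on the latch bar, 18 mm diameter, 36 mm high (16 mm above and 20 mm below this point). At latch = 0 it is 160 mm high, 193 mm from the hinge axis along the gate and 16 mm in front of the gate's mid-plane, that is 125 mm beyond and 49 mm above the pivot.
- catch (a point): Nominal centre of the striker's notch floor, 104 mm high, on the post away from the hinge. The notch is open at the top and 11 mm wide in x; in front of it a square nose 16 mm thick, 16 mm above the floor; behind it a back horn, 44 mm above the floor. The striker is clamped in slots: the real notch is up to 7 mm further in or out along the cabinet's x than this point, so it must be felt.
- buffer_tip (a point): Tip of the black spring buffer on the post below the striker, 50 mm high. It meets the gate's back 12 mm before gate = 0 (at 0.055) and pushes it out with 2 N at first touch, 5 N at gate = 0, 7 N at most where latched; let go with the bar above the nose, the gate springs out again. With the bar held above the nose the gate goes in until the bar meets the back horn, a sudden hard stop; easing off 1.5 mm centres it.
- glue_bottle: White and blue adhesive bottle, 34 mm diameter, 126 mm tall, upright beside the cabinet; origin at the centre of its underside. To be left alone.
- screw_dish: Small white dish of screws, 69 mm across, 18 mm tall; origin at the centre of its underside. To be left alone.
- loose_housing: Black lens housing 63 x 91 x 22 mm lying flat beside the cabinet; origin at the centre of its underside. To be left alone.
- tweezers: Steel tweezers, 133 mm long, lying beside the cabinet; origin at the centre of the underside. To be left alone.

How it is judged (in metres and radians):
On the way:
1. the latch bar is lifted by its knob, high enough to pass over the striker's nose, while the gate is still outside the catch (value of joint latch above 0.08 rad and value of joint gate above 0.055 rad), for 0.1 s.
At the end, for the whole second after the job is handed in: The gate is shut behind the striker (gate joint below 0.055 rad), the latch bar lies dropped in the notch (latch joint below 0.03 rad), both at rest and let go, the gate held against its buffer by the latch (value of joint gate below 0.055 rad and value of joint latch below 0.03 rad and velocity of joint gate between -0.02 and 0.02 rad/s and velocity of joint latch between -0.05 and 0.05 rad/s); the robot touches nothing.
It fails at once if the bar, the gate or a finger presses on the striker or the cabinet with more than 20 N (contact force between cabinet and anything else above 20 N).
It fails at once if a thing standing around is moved by more than 20 mm (distance of any of glue_bottle, screw_dish, loose_housing, tweezers from where it was at the start of the episode above 0.02 m).
It fails at once if the glue bottle is knocked over (angle between glue_bottle's own z axis and vertical above 0.5 rad).
It also fails if it takes over 58 s, if anything falls off the work surface, if the arm or the gripper's body presses on something with over 40 N, if the wrist force passes 120 N, or if a joint passes its speed limit or range.

### The arm

A 6-joint arm with a two-finger parallel gripper is mounted at the origin on the work surface; the furniture and walls round the work are solid. World frame = base frame: x ahead of the robot, y to its left, z up, the work surface at z = 0. Lengths are in m, angles in degrees, forces in N, time in s.
With the tool pointing down it reaches from about 0.25 to 0.725 m from the base axis. Payload 9.7 kg.
Tool frame: the origin (TCP) lies at the very end of the fingers, on their centre line; the grasp point (between the pads) lies 19 mm behind it (bot.grip_point_offset is the z of the grasp point in the tool frame, in m); z points along the fingers, x is the direction in which the jaws open and shut, and the axes are right-handed (so a half turn about z gives the same grasp; the last joint's range is limited). The gripper opens to 85 mm and grips with 20 to 120 N. Pads are 22 mm wide; open, the fingers measure 114 mm over their backs; the gripper's body (76 mm by 85 mm) begins 54 mm behind the grasp point. The pads swing forward as they close: fully open they stand 13 mm farther back than shut.
Start: joints at [76.776, 4.979, 10.078, 95.1, 0, 90], TCP at [0.126, 0.535, 0.231] pointing down, gripper open.
Joint ranges: [-179.16, 179.16], [-48.56, 103.87], [-65.8, 70.77], [-126.05, 130.52], [-82.76, 87.17], [-180, 180]. Speed limits (degrees/s): [127.2, 127.2, 147.25, 180, 180, 180].

### API

Orientations are given as [roll, pitch, yaw] about the fixed x, y, z axes, in that order (R = Rz(yaw) Ry(pitch) Rx(roll)).
In Python, from workcell import get_obs, viewer, job_done, bot gives the robot as it stands.
- The arm moves only by the shell command python3 -m handwheel 'ROWS' [FORCE]. ROWS is JSON, a list of rows, each a list of 5 numbers: the closure, from 0 (fully open) to 1 (shut), then the shift along the world's x, y, z in m, then the turn about the world's z in degrees. A call has 1 to 5 rows; each row is the pose to reach, as a shift and turn from the pose measured when the call began; what a row does not reach only later rows make up. A row lasts 1/10 s, in which the tool goes at most 50 mm and 8.59 degrees, less where a joint would pass 70% of its speed; a pose out of reach is approached as far as the arm can. A call with a gripper value outside its range is refused whole. The fingers move at their own pace and stop on an object; FORCE is the grip in N (left out, the last holds). Time passes only in rows, so rows that repeat a pose let the fingers close. It gives the time, the measured TCP pose, the force and the opening at its end, in the units of the state.
- get_obs(): the state, without advancing time (a new reading comes with each control period).
- viewer.camera(name): name is "scene" or "top" or "wrist"; returns a dict with "color" (480x640x3 uint8, blue, green, red), "K" (3x3 intrinsics, pixels), "origin" and "orientation" of the camera in the world. Camera axes: x right, y down, z forward; pixel columns grow to the right and rows downward; lengths in m; the calibration is good to about 2 mm. A picture is of the moment at which its call begins. There is no depth.
- job_done(): hands the job in, once; it reports no verdict.
The state is a dict: "time": time; "q": joint angles; "qd": joint speeds; "joint_efforts": joint torques, N m; "ee_pos": TCP position; "tcp_rot": TCP orientation; "wrist_force": force on the tool from outside, world axes, zero at the start; "torque": the same for the moment, N m; "opening": finger opening in m.
Only numpy, scipy, OpenCV 4.12 (cv2) and the standard library are available. Lean on these libraries where they do the work, as an engineer would, in place of code of your own. Each camera call takes 0.05 s, during which the arm holds its last target.

## Working session

There is one attempt and no reset: what is moved stays moved. The work goes in short steps, Python scripts to look and compute and a shell command to move; the robot and the scene stay as the last step left them, time stands still between calls to the robot, and variables do not carry over. Pictures are saved under pics/ and viewed, and the job is handed in when it is done.

```bash
ls; mkdir -p pics; python3 - <<'E'
from workcell import get_obs, viewer, bot
import cv2
o=get_obs();print(o['time'],o['ee_pos'],o['tcp_rot'],o['wrist_force'],o['opening'],bot.grip_point_offset)
for n in ('scene','top','wrist'):
    c=viewer.camera(n);cv2.imwrite(f'pics/{n}0.png',c['color']);print(n,c['K'],c['origin'],c['orientation'])
E
```

```text
pics
0.0 [0.12575344 0.5351983  0.23057979] [-1.79998650e+02  7.52400005e-02  7.67748589e+01] [-0.176112   -0.29768712  0.60566695] 0.08551717582496192 -0.0187
scene [[461.11097277   0.         327.87921354]
 [  0.         461.11097277 233.16321519]
 [  0.           0.           1.        ]] [0.94833147 0.51747581 0.8178263 ] [-146.81488794   -0.81276172  135.02758233]
top [[518.55288578   0.         326.82457672]
 [  0.         518.55288578 243.9203154 ]
 [  0.           0.           1.        ]] [0.46227435 0.19587877 1.07023951] [-170.50606235   -0.28548461  -91.29607657]
wrist [[333.77949362   0.         323.93187506]
 [  0.         333.77949362 239.65225556]
 [  0.           0.           1.        ]] [0.05543535 0.55187144 0.37411096] [1.63390781e+02 9.34696022e-02 7.67827838e+01]
```

View pics/scene0.png

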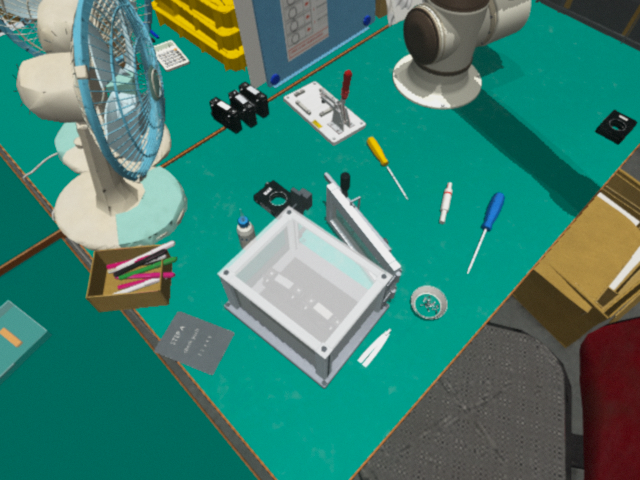

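View pics/top0.png

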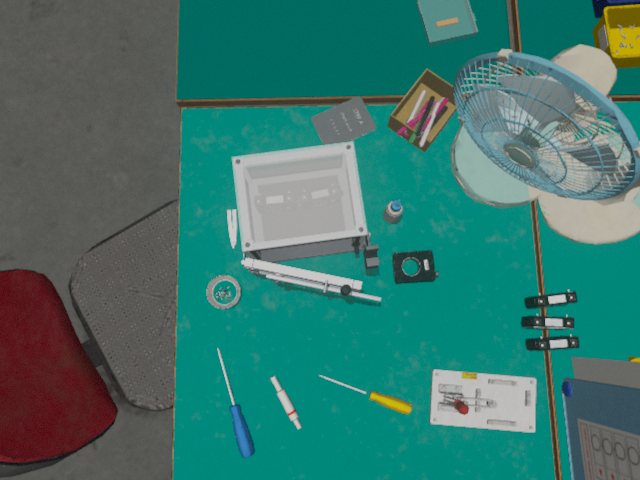

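View pics/wrist0.png

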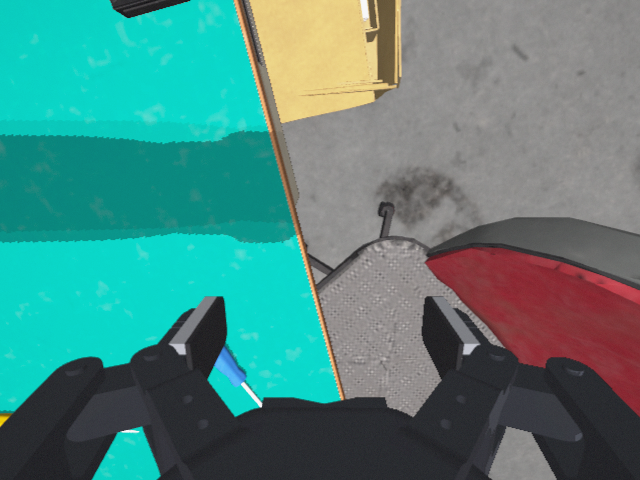

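Top view: cabinet roof corners near (236,158), (353,145), (367,237), (243,249). The hinge is at lower left, about (247,262), the knob at (346,290), and the striker around (371,255). Zooming in.

```bash
cat > h.py <<'E'
import numpy as np, cv2
from scipy.spatial.transform import Rotation as R
from workcell import get_obs, viewer, bot
def ray(c,u,v):
    d=R.from_euler('xyz',c['orientation'],degrees=True).as_matrix()@np.linalg.inv(c['K'])@[u,v,1.]
    return np.array(c['origin']),d
def onz(c,u,v,z):
    o,d=ray(c,u,v);return o+d*(z-o[2])/d[2]
def proj(c,p):
    m=R.from_euler('xyz',c['orientation'],degrees=True).as_matrix().T@(np.array(p)-c['origin'])
    q=c['K']@m;return q[:2]/q[2]
def crop(img,x0,y0,w,h,s,name):
    cv2.imwrite('pics/'+name,cv2.resize(img[y0:y0+h,x0:x0+w],None,fx=s,fy=s,interpolation=cv2.INTER_CUBIC))
E
python3 - <<'E'
import cv2
from h import crop
t=cv2.imread('pics/top0.png');s=cv2.imread('pics/scene0.png')
crop(t,220,130,200,150,4,'t1.png');crop(t,230,200,200,130,4,'t2.png')
crop(s,210,160,200,150,4,'s1.png')
E
```

```text
(no output)
```

View pics/t1.png

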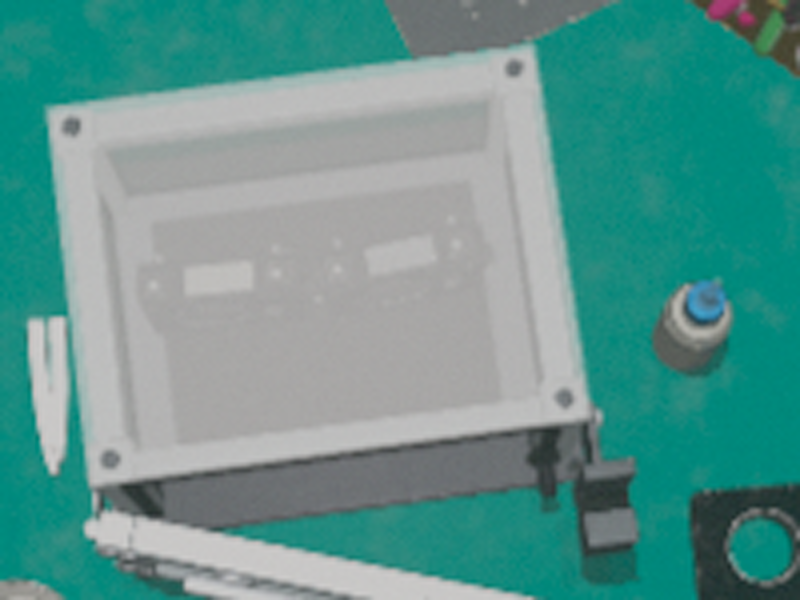

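View pics/t2.png

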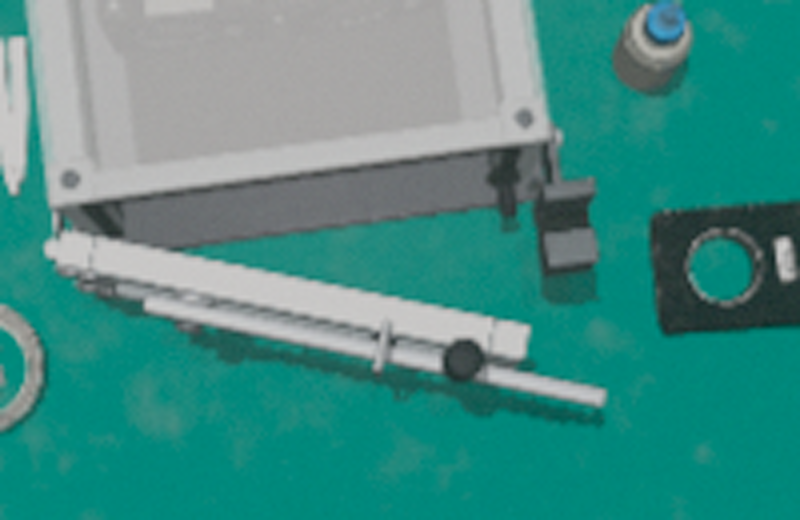

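View pics/s1.png

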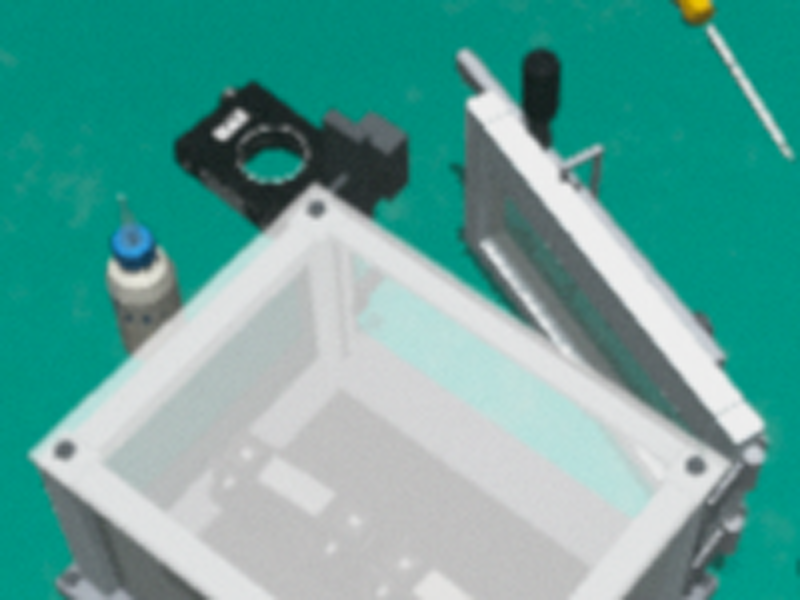

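```bash
cat >> h.py <<'E'
def setup():
    c=viewer.camera('top')
    t1=lambda x,y,z:onz(c,220+(x-1.5)/4,130+(y-1.5)/4,z)
    t2=lambda x,y,z:onz(c,230+(x-1.5)/4,200+(y-1.5)/4,z)
    return c,t1,t2
E
python3 - <<'E'
from h import *
np.set_printoptions(precision=4,suppress=True)
c,t1,t2=setup()
C=np.array([t1(x,y,.133) for x,y in ((47,107),(537,45),(592,415),(93,487))])
print(C)
print('sides',[np.linalg.norm(C[i]-C[i-3]) for i in range(4)])
S=np.array([t1(x,y,.133) for x,y in ((71,126),(514,68),(564,398),(110,459))]);print('screws',[np.linalg.norm(S[i]-S[i-3]) for i in range(4)])
def yaw(C):
    f=(C[0]+C[1]-C[2]-C[3]); l=(C[0]+C[3]-C[1]-C[2])
    return np.degrees([np.arctan2(f[1],f[0]),np.arctan2(-l[0],l[1])])
print(yaw(C),yaw(S),C.mean(0),S.mean(0))
for C0 in (C,S):
    a=np.radians(yaw(C0).mean());M=np.array([[np.cos(a),-np.sin(a)],[np.sin(a),np.cos(a)]])
    o=C0.mean(0)[:2];
    h=o+M@[-.108,.118];print('hinge if origin=roof centre',h)
print('hinge img at gate top',t2(55,247,.13))
k=t2(463,357,.176);print('knob top',k, 'px for S', )
for nm,p in (('gate end back',(530,328)),('gate end front',(527,360)),('gate hinge front',(65,262)),('gate hinge back',(65,232))): print(nm,t2(*p,.13))
print('bar end',t2(603,397,.118),'nose',[t2(x,y,.12) for x,y in ((547,232),(595,230),(600,262),(548,268))],'horn',[t2(x,y,.148) for x,y in ((540,183),(592,180))])
E
```

```text
[[0.79   0.3637 0.133 ]
 [0.8158 0.1319 0.133 ]
 [0.6369 0.1122 0.133 ]
 [0.6084 0.3413 0.133 ]]
sides [np.float64(0.233194214573267), np.float64(0.17998018939482), np.float64(0.2308702719462296), np.float64(0.1829342386236607)]
screws [np.float64(0.2105724185037751), np.float64(0.16052848841069634), np.float64(0.2101402112107298), np.float64(0.16030221033666756)]
[6.6619 6.7215] [6.6406 6.5702] [0.7128 0.2373 0.133 ] [0.7128 0.2385 0.133 ]
hinge if origin=roof centre [0.5918 0.3419]
hinge if origin=roof centre [0.592  0.3433]
hinge img at gate top [0.5904 0.3408 0.13  ]
knob top [0.5324 0.1578 0.176 ] px for S
gate end back [0.5485 0.1251 0.13  ]
gate end front [0.534  0.1269 0.13  ]
gate hinge front [0.5834 0.3362 0.13  ]
gate hinge back [0.5972 0.3362 0.13  ]
bar end [0.5173 0.0918 0.118 ] nose [array([0.5937, 0.115 , 0.12  ]), array([0.5942, 0.0927, 0.12  ]), array([0.5792, 0.091 , 0.12  ]), array([0.577 , 0.1151, 0.12  ])] horn [array([0.6122, 0.1197, 0.148 ]), array([0.6131, 0.0962, 0.148 ])]
```

Fits are consistent: cabinet sides 231–233 × 180–183 mm at yaw 6.65°. The hinge is at (0.592, 0.342), and hinge to knob is 193.5 mm against 193.7 expected. The gate is at about 0.345 rad by both the knob and the gate edge. The knob is at (0.532, 0.158). The nose's back edge suggests the notch sits about 4 mm outward of nominal. I'll grasp with the jaws across the gate (yaw −13°), so the knob can tilt between the pads.

```bash
python3 -m handwheel '[[0,0.03,-0.028,0.005,-8],[0,0.06,-0.056,0.01,-16],[0,0.09,-0.084,0.015,-24],[0,0.12,-0.112,0.015,-32],[0,0.15,-0.14,0.015,-40]]' 20
python3 -m handwheel '[[0,0.03,-0.028,0,-8],[0,0.06,-0.056,0,-16],[0,0.09,-0.084,0,-24],[0,0.12,-0.112,0,-32],[0,0.15,-0.14,0,-40]]'
```

```text
time: 0.7
ee_pos: [0.2767, 0.3941, 0.2459]
tcp_rot: [-180.0, 0.0, 36.5]
wrist_force: [1.1, 1.5, 0.2]
opening: 0.0855
time: 1.2
ee_pos: [0.4277, 0.2526, 0.2459]
tcp_rot: [-180.0, 0.0, -3.9]
wrist_force: [1.1, 1.0, 0.7]
opening: 0.0855
```

```bash
python3 -m handwheel '[[0,0.035,-0.032,0,-3],[0,0.07,-0.063,0,-6],[0,0.105,-0.095,0,-9],[0,0.105,-0.095,0,-9],[0,0.105,-0.095,0,-9]]'
python3 - <<'E'
from h import *
np.set_printoptions(precision=4,suppress=True)
o=get_obs();print(o['ee_pos'],o['tcp_rot'],o['wrist_force'],o['q'])
c=viewer.camera('wrist');cv2.imwrite('pics/w1.png',c['color']);print(proj(c,[.5324,.1578,.172]))
cv2.imwrite('pics/s2.png',viewer.camera('scene')['color'])
E
```

```text
time: 1.7
ee_pos: [0.533, 0.1568, 0.2453]
tcp_rot: [180.0, 0.1, -13.0]
wrist_force: [0.1, -0.7, 0.2]
opening: 0.0856
[0.533  0.1568 0.2453] [179.9825   0.0966 -12.9762] [ 0.0977 -0.7264  0.2049] [ 16.3789   6.1944  12.957   96.8554   0.0321 119.3551]
[322.3014 249.6049]
```

View pics/w1.png

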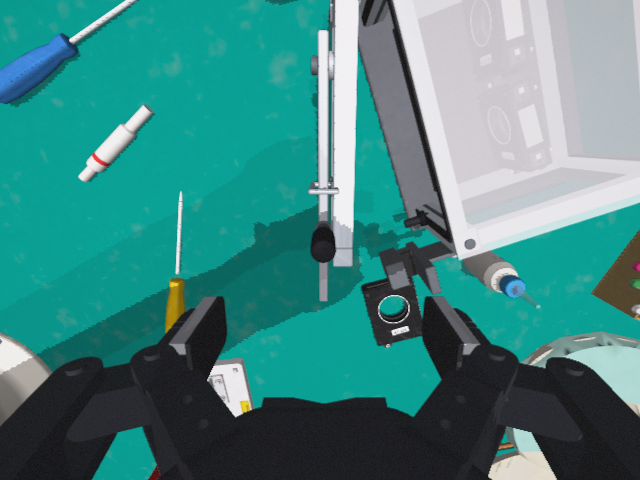

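```bash
python3 -m handwheel '[[0,0,0.001,-0.025,0],[0,0,0.001,-0.05,0],[0,0,0.001,-0.075,0],[0,0,0.001,-0.102,0],[0,0,0.001,-0.102,0]]' 20
python3 -m handwheel '[[0.3,0,0,0,0],[0.5,0,0,0,0],[0.6,0,0,0,0],[0.7,0,0,0,0],[0.7,0,0,0,0]]' 20
python3 - <<'E'
from h import *
cv2.imwrite('pics/w2.png',viewer.camera('wrist')['color']);crop(viewer.camera('top')['color'],230,180,200,150,4,'t3.png')
E
```

```text
time: 2.3
ee_pos: [0.5297, 0.1599, 0.1409]
tcp_rot: [179.9, 0.3, -12.7]
wrist_force: [-0.7, 0.2, -0.4]
opening: 0.0856
time: 2.8
ee_pos: [0.5299, 0.16, 0.1415]
tcp_rot: [179.9, 0.3, -12.7]
wrist_force: [0.9, -1.0, -1.3]
opening: 0.0256
```

View pics/w2.png

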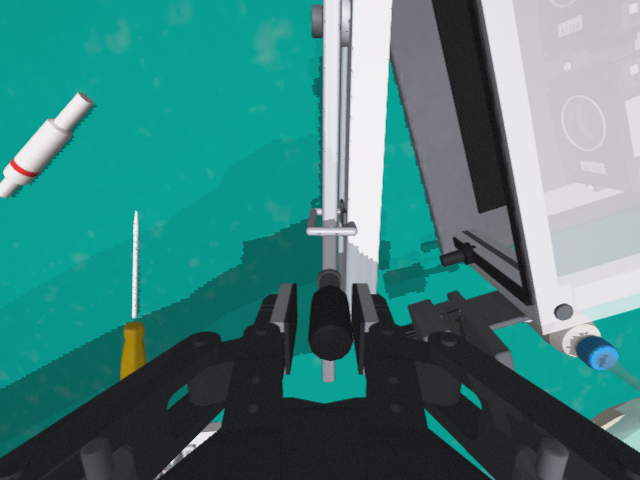

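The pads straddle the knob lengthwise, at columns 290 and 357. The knob sits at column 330, about 2 mm towards the gate side, so I'll centre and close gently.

```bash
python3 -m handwheel '[[0.7,0.0025,-0.0005,0,0],[0.75,0.0025,-0.0005,0,0],[0.8,0.0025,-0.0005,0,0],[0.9,0.0025,-0.0005,0,0],[0.9,0.0025,-0.0005,0,0]]' 20
python3 -m handwheel '[[0.9,0,0,0,0],[0.9,0,0,0,0]]' 20
```

```text
time: 3.4
ee_pos: [0.5324, 0.1593, 0.1412]
tcp_rot: [179.9, 0.3, -12.7]
wrist_force: [0.5, -0.3, 0.8]
opening: 0.0173
time: 3.6
ee_pos: [0.5324, 0.1593, 0.1412]
tcp_rot: [179.9, 0.3, -12.7]
wrist_force: [0.3, -0.3, -0.0]
opening: 0.0177
```

Gripped (opening 17.7 mm on the 18 mm knob). Computing the lift and swing.

```bash
cat >> h.py <<'E'
H=np.array([.592,.3422]); A0=np.radians(-90+6.62)
def knob(g,l):
    s=.068+.125*np.cos(l)-.049*np.sin(l); z=.111+.125*np.sin(l)+.049*np.cos(l)
    a=A0-g; d=np.array([np.cos(a),np.sin(a)]); n=np.array([d[1],-d[0]])  # n: outward
    n=n if n[0]<0 else -n
    p=H+s*d+.016*n
    return np.array([*p,z]), np.degrees(a)+90
E
python3 - <<'E'
from h import *
np.set_printoptions(precision=4,suppress=True)
k0,y0=knob(.345,-.03);print(k0,y0)
for l in (.05,.1,.14,.16): print(l,knob(.345,l)[0]-k0)
k1,y1=knob(.345,.15)
for g in (.345,.3,.25,.2,.15,.1,.08,.06,.04,.02,0,-.02): k,y=knob(g,.15);print(g,k,k-k1,y-y1)
E
```

```text
[0.5322 0.1565 0.1562] -13.14704393201339
0.05 [0.0009 0.0039 0.01  ]
0.1 [0.0016 0.0067 0.016 ]
0.14 [0.0022 0.0092 0.0207]
0.16 [0.0025 0.0105 0.0231]
0.345 [0.5345 0.1664 0.1781] [0. 0. 0.] 0.0
0.3 [0.5425 0.164  0.1781] [ 0.008  -0.0024  0.    ] 2.578310078088691
0.25 [0.5514 0.1617 0.1781] [ 0.0169 -0.0047  0.    ] 5.443099053742813
0.2 [0.5605 0.1599 0.1781] [ 0.026  -0.0065  0.    ] 8.307888029396935
0.15 [0.5697 0.1586 0.1781] [ 0.0352 -0.0078  0.    ] 11.172677005051057
0.1 [0.5789 0.1577 0.1781] [ 0.0444 -0.0087  0.    ] 14.037465980705164
0.08 [0.5826 0.1575 0.1781] [ 0.0481 -0.0089  0.    ] 15.183381570966802
0.06 [0.5863 0.1573 0.1781] [ 0.0517 -0.0091  0.    ] 16.329297161228453
0.04 [0.59   0.1572 0.1781] [ 0.0554 -0.0092  0.    ] 17.475212751490105
0.02 [0.5937 0.1572 0.1781] [ 0.0591 -0.0092  0.    ] 18.621128341751756
0 [0.5974 0.1573 0.1781] [ 0.0628 -0.0091  0.    ] 19.767043932013394
-0.02 [0.601  0.1575 0.1781] [ 0.0665 -0.0089  0.    ] 20.912959522275045
```

Lift in place, to latch ≈ 0.15.

```bash
python3 -m handwheel '[[0.9,0.0005,0.002,0.005,0],[0.9,0.001,0.004,0.01,0],[0.9,0.0015,0.0065,0.016,0],[0.9,0.002,0.009,0.021,0],[0.9,0.0023,0.0099,0.022,0]]' 30
python3 -m handwheel '[[0.9,0,0,0,0],[0.9,0,0,0,0]]'
python3 - <<'E'
from h import *
cv2.imwrite('pics/w3.png',viewer.camera('wrist')['color']);crop(viewer.camera('scene')['color'],230,140,200,150,4,'s3.png')
E
```

```text
time: 4.1
ee_pos: [0.5349, 0.1698, 0.1639]
tcp_rot: [179.9, 0.2, -12.7]
wrist_force: [-0.3, 0.5, -4.5]
opening: 0.0168
time: 4.3
ee_pos: [0.5348, 0.1697, 0.1637]
tcp_rot: [179.9, 0.2, -12.7]
wrist_force: [1.2, 0.7, -5.0]
opening: 0.0171
```

View pics/w3.png

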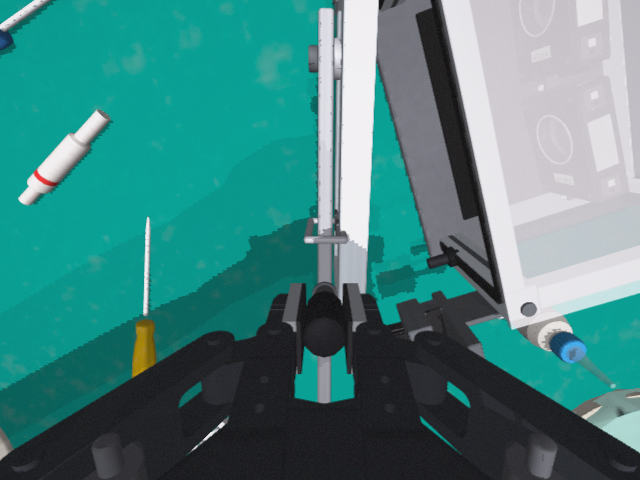

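View pics/s3.png

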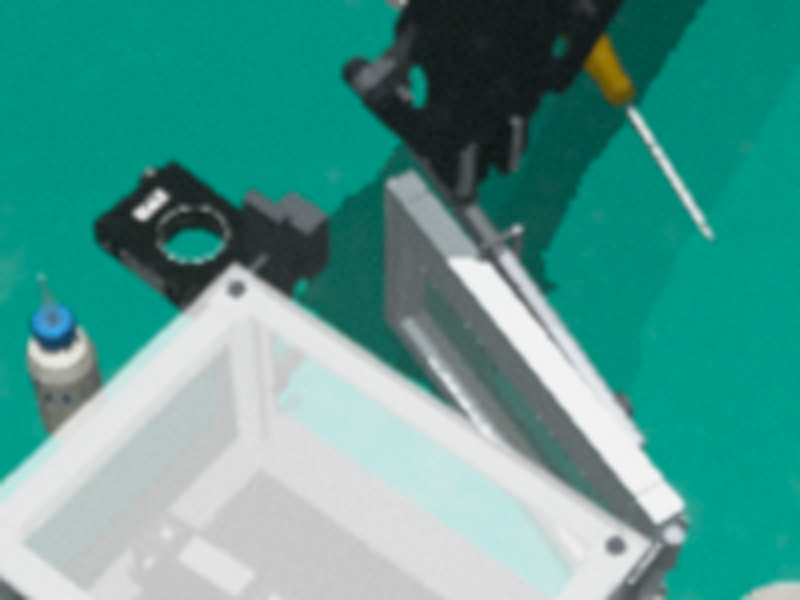

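The bar is visibly lifted: it rises away from the gate top towards the gripper and the knob is firm between the pads. Swing in slowly to about 0.12.

```bash
python3 -m handwheel '[[0.9,0.004,-0.0012,0,1.3],[0.9,0.008,-0.0024,0,2.6],[0.9,0.0125,-0.0036,0,4],[0.9,0.017,-0.0047,0,5.4],[0.9,0.0215,-0.0057,0,6.9]]'
python3 -m handwheel '[[0.9,0.004,-0.0008,0,1.3],[0.9,0.008,-0.0014,0,2.6],[0.9,0.012,-0.002,0,3.9],[0.9,0.0155,-0.0024,0,5],[0.9,0.0185,-0.0027,0,5.8]]'
python3 -m handwheel '[[0.9,0,0,0,0],[0.9,0,0,0,0]]'
python3 - <<'E'
from h import *
o=get_obs();print(o['wrist_force'],o['torque'])
cv2.imwrite('pics/w4.png',viewer.camera('wrist')['color']);crop(viewer.camera('scene')['color'],230,140,200,150,4,'s4.png')
E
```

```text
time: 4.9
ee_pos: [0.5567, 0.1639, 0.1635]
tcp_rot: [179.9, 0.3, -5.6]
wrist_force: [0.1, 3.7, -5.1]
opening: 0.0166
time: 5.4
ee_pos: [0.5755, 0.1613, 0.1634]
tcp_rot: [179.9, 0.3, 0.2]
wrist_force: [-1.2, 3.2, -6.1]
opening: 0.0172
time: 5.6
ee_pos: [0.5756, 0.1612, 0.1634]
tcp_rot: [179.9, 0.3, 0.2]
wrist_force: [0.7, 2.9, -5.5]
opening: 0.017
[ 0.68444476  2.88940911 -5.54411686] [ 0.4017871  -0.17788403  0.0493506 ]
```

View pics/w4.png

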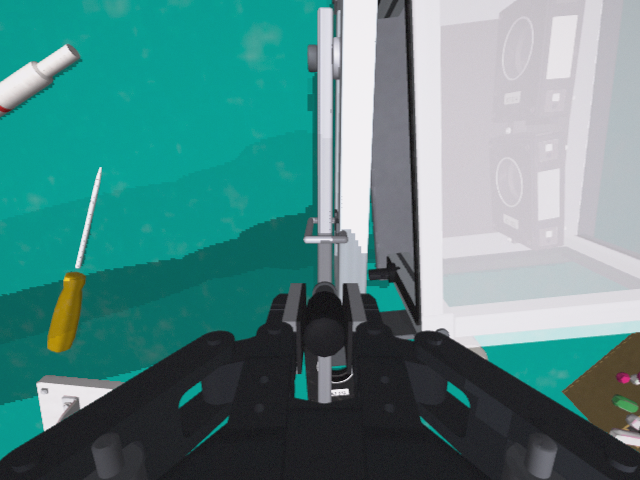

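View pics/s4.png

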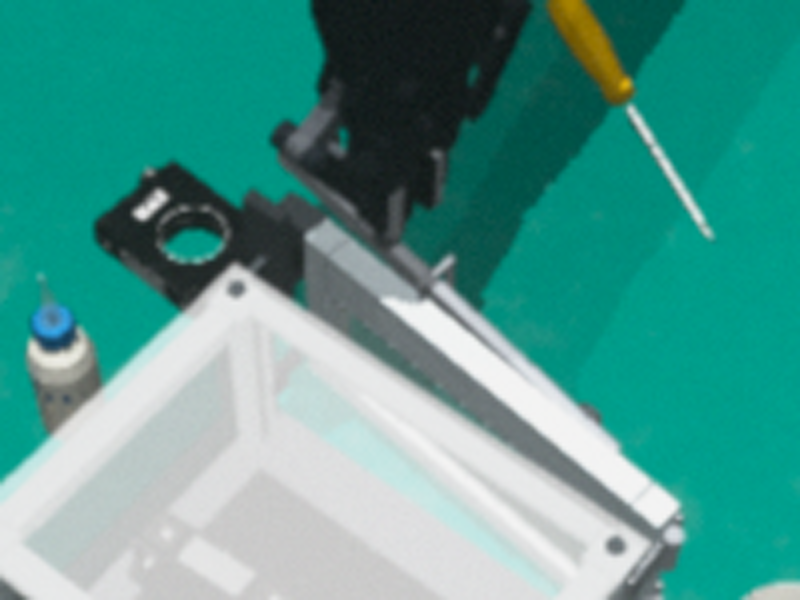

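```bash
python3 -m handwheel '[[0.9,0.002,0.0003,0,0.6],[0.9,0.004,0.0004,0,1.2],[0.9,0.006,0.0004,0,1.9],[0.9,0.008,0.0004,0,2.5],[0.9,0.008,0.0004,0,2.5]]'
python3 -m handwheel '[[0.9,0.001,0,0,0.3],[0.9,0.002,0,0,0.6],[0.9,0.002,0,0,0.6]]'
python3 -m handwheel '[[0.9,0.001,0,0,0.3],[0.9,0.002,0,0,0.6],[0.9,0.002,0,0,0.6]]'
```

```text
time: 6.2
ee_pos: [0.5838, 0.1611, 0.1637]
tcp_rot: [179.9, 0.2, 2.7]
wrist_force: [-1.0, -6.0, -1.0]
opening: 0.017
time: 6.5
ee_pos: [0.5857, 0.1609, 0.1637]
tcp_rot: [179.8, 0.3, 3.3]
wrist_force: [-2.2, -4.1, -1.8]
opening: 0.017
time: 6.8
ee_pos: [0.5876, 0.1608, 0.1636]
tcp_rot: [179.8, 0.3, 4.0]
wrist_force: [-3.4, -3.2, -1.6]
opening: 0.017
```

Buffer touched at x ≈ 0.587, where the model predicts (gate ≈ 0.055). Now feeling in with 1 mm steps.

```bash
python3 -m handwheel '[[0.9,0.0005,0,0,0.15],[0.9,0.001,0,0,0.3],[0.9,0.001,0,0,0.3]]'
python3 -m handwheel '[[0.9,0.0005,0,0,0.15],[0.9,0.001,0,0,0.3],[0.9,0.001,0,0,0.3]]'
python3 -m handwheel '[[0.9,0.0005,0,0,0.15],[0.9,0.001,0,0,0.3],[0.9,0.001,0,0,0.3]]'
```

```text
time: 7.1
ee_pos: [0.5884, 0.1608, 0.1635]
tcp_rot: [179.8, 0.3, 4.3]
wrist_force: [-3.4, -3.6, -1.8]
opening: 0.0173
time: 7.4
ee_pos: [0.5892, 0.1608, 0.1635]
tcp_rot: [179.8, 0.4, 4.6]
wrist_force: [-4.8, -3.9, -1.3]
opening: 0.0171
time: 7.7
ee_pos: [0.5901, 0.1607, 0.1635]
tcp_rot: [179.8, 0.4, 4.9]
wrist_force: [-4.4, -3.4, -2.3]
opening: 0.0172
```

```bash
python3 -m handwheel '[[0.9,0.0005,0,0,0.15],[0.9,0.001,0,0,0.3],[0.9,0.001,0,0,0.3]]'
python3 -m handwheel '[[0.9,0.0005,0,0,0.15],[0.9,0.001,0,0,0.3],[0.9,0.001,0,0,0.3]]'
python3 - <<'E'
from h import *
crop(viewer.camera('top')['color'],230,180,200,150,4,'t5.png');crop(viewer.camera('scene')['color'],230,140,200,150,4,'s5.png')
E
```

```text
time: 8.0
ee_pos: [0.5908, 0.1607, 0.1634]
tcp_rot: [179.8, 0.4, 5.2]
wrist_force: [-4.1, -3.7, -2.8]
opening: 0.0173
time: 8.3
ee_pos: [0.5916, 0.1607, 0.1634]
tcp_rot: [179.8, 0.5, 5.5]
wrist_force: [-3.8, -3.9, -1.6]
opening: 0.0171
```

View pics/s5.png

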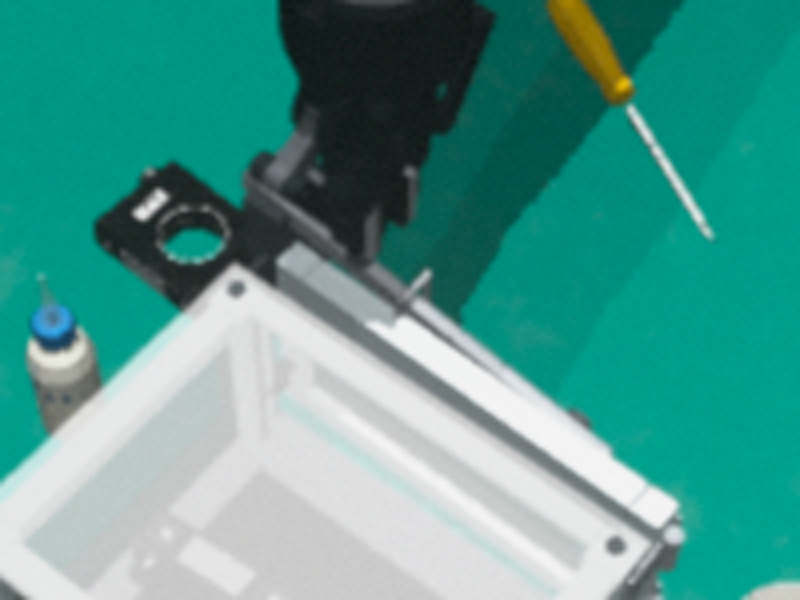

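View pics/t5.png

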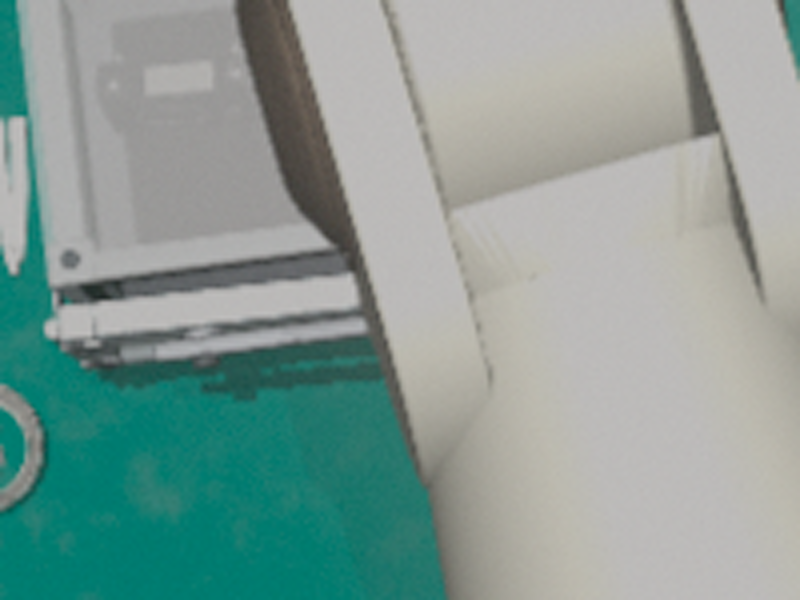

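The scene view shows the gate nearly parallel to the front, with the bar still lifted over the striker. Continuing to feel for the horn.

```bash
python3 -m handwheel '[[0.9,0.0005,0,0,0.15],[0.9,0.001,0,0,0.3],[0.9,0.001,0,0,0.3]]'
python3 -m handwheel '[[0.9,0.0005,0,0,0.15],[0.9,0.001,0,0,0.3],[0.9,0.001,0,0,0.3]]'
```

```text
time: 8.7
ee_pos: [0.5923, 0.1606, 0.1633]
tcp_rot: [179.8, 0.5, 5.8]
wrist_force: [-5.1, -3.5, -1.0]
opening: 0.0171
time: 9.0
ee_pos: [0.593, 0.1606, 0.1633]
tcp_rot: [179.8, 0.5, 6.2]
wrist_force: [-5.2, -4.0, -0.6]
opening: 0.0171
```

```bash
python3 -m handwheel '[[0.9,0.0005,0,0,0.15],[0.9,0.0007,0,0,0.2],[0.9,0.0007,0,0,0.2]]'
```

```text
time: 9.3
ee_pos: [0.5934, 0.1606, 0.1633]
tcp_rot: [179.8, 0.6, 6.4]
wrist_force: [-5.7, -4.0, -1.1]
opening: 0.0173
```

```bash
python3 -m handwheel '[[0.9,0.0005,0,0,0.05],[0.9,0.001,0,0,0.1],[0.9,0.001,0,0,0.1]]'
```

```text
time: 9.6
ee_pos: [0.5941, 0.1606, 0.1632]
tcp_rot: [179.8, 0.6, 6.5]
wrist_force: [-5.9, -4.0, -1.7]
opening: 0.0172
```

```bash
python3 -m handwheel '[[0.9,0.0005,0,0,0.05],[0.9,0.001,0,0,0.1],[0.9,0.001,0,0,0.1]]'
```

```text
time: 9.9
ee_pos: [0.5946, 0.1606, 0.1632]
tcp_rot: [179.8, 0.7, 6.6]
wrist_force: [-5.5, -4.5, -0.9]
opening: 0.0171
```

```bash
python3 -m handwheel '[[0.9,0.0005,0,0,0.05],[0.9,0.001,0,0,0.1],[0.9,0.001,0,0,0.1]]'
```

```text
time: 10.2
ee_pos: [0.5946, 0.1606, 0.1632]
tcp_rot: [179.8, 0.8, 6.7]
wrist_force: [-8.4, -2.5, -0.6]
opening: 0.0167
```

Horn felt: position stalled at x = 0.5946 while the force jumped from 5.5 to 8.4 N, against about 0.595 predicted from the picture. Ease off 1.5 mm at the striker (1.2 mm at the knob).

```bash
python3 -m handwheel '[[0.9,-0.0006,0,0,-0.1],[0.9,-0.0012,0,0,-0.3],[0.9,-0.0012,0,0,-0.3]]'
```

```text
time: 10.5
ee_pos: [0.5932, 0.1606, 0.1632]
tcp_rot: [179.8, 0.8, 6.4]
wrist_force: [-4.5, -3.9, -1.7]
opening: 0.0168
```

```bash
python3 -m handwheel '[[0.9,0.0002,-0.0008,-0.0016,0],[0.9,0.0003,-0.0016,-0.0032,0],[0.9,0.0004,-0.0024,-0.0049,0],[0.9,0.0005,-0.0032,-0.0066,0],[0.9,0.0005,-0.0032,-0.0066,0]]'
```

```text
time: 11.0
ee_pos: [0.5936, 0.1574, 0.1573]
tcp_rot: [179.9, 0.8, 6.4]
wrist_force: [-5.0, -4.2, 2.0]
opening: 0.0169
```

```bash
python3 -m handwheel '[[0.9,0.0001,-0.0008,-0.0016,0],[0.9,0.0002,-0.0015,-0.0032,0],[0.9,0.0002,-0.0015,-0.0032,0]]'
```

```text
time: 11.3
ee_pos: [0.5938, 0.156, 0.1547]
tcp_rot: [179.9, 0.8, 6.4]
wrist_force: [-6.0, -3.4, 3.0]
opening: 0.0168
```

```bash
python3 -m handwheel '[[0.9,0.0001,-0.0008,-0.0016,0],[0.9,0.0002,-0.0015,-0.0032,0],[0.9,0.0002,-0.0015,-0.0032,0]]'
```

```text
time: 11.6
ee_pos: [0.5939, 0.1547, 0.152]
tcp_rot: [180.0, 0.7, 6.4]
wrist_force: [-4.5, -3.1, 2.0]
opening: 0.0171
```

```bash
python3 -m handwheel '[[0.9,0.0001,-0.0008,-0.0016,0],[0.9,0.0002,-0.0015,-0.0032,0],[0.9,0.0002,-0.0015,-0.0032,0]]'
python3 - <<'E'
from h import *
cv2.imwrite('pics/w6.png',viewer.camera('wrist')['color']);crop(viewer.camera('scene')['color'],230,140,200,150,4,'s6.png')
E
```

```text
time: 11.9
ee_pos: [0.594, 0.1535, 0.1493]
tcp_rot: [-180.0, 0.7, 6.4]
wrist_force: [-5.2, -3.0, 2.5]
opening: 0.0174
```

View pics/w6.png

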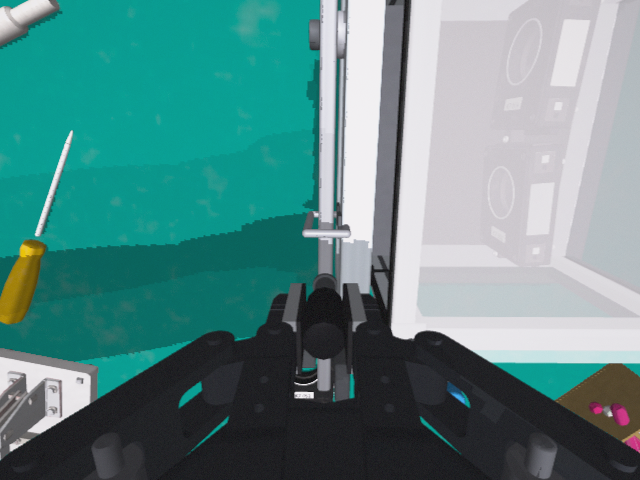

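View pics/s6.png

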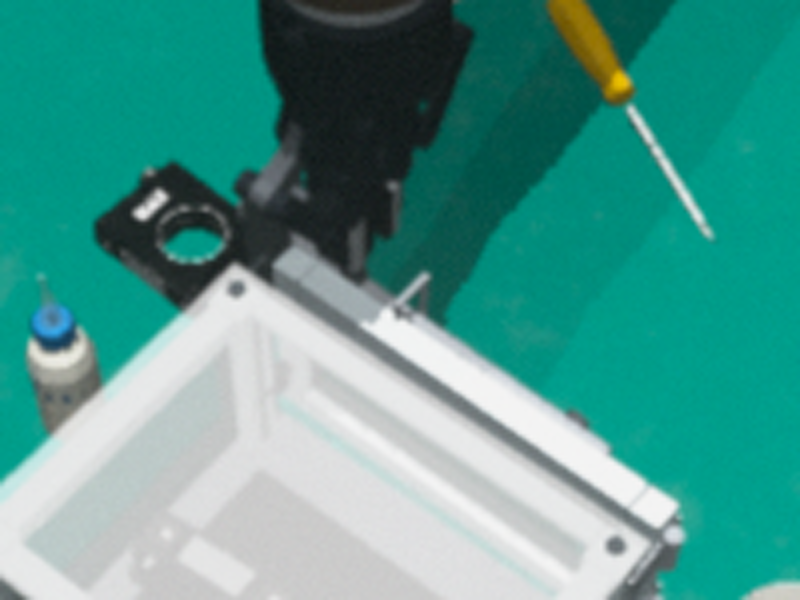

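The bar now lies behind the gate's top edge, deep in the staple and descending. About 4 mm to the floor.

```bash
python3 -m handwheel '[[0.9,0.0001,-0.0007,-0.0015,0],[0.9,0.0002,-0.0013,-0.003,0],[0.9,0.0002,-0.0013,-0.003,0]]'
```

```text
time: 12.3
ee_pos: [0.5942, 0.1525, 0.147]
tcp_rot: [-179.9, 0.7, 6.4]
wrist_force: [-5.0, -3.2, 2.3]
opening: 0.017
```

```bash
python3 -m handwheel '[[0.9,0,-0.0004,-0.0008,0],[0.9,0.0001,-0.0007,-0.0016,0],[0.9,0.0001,-0.0007,-0.0016,0]]'
```

```text
time: 12.6
ee_pos: [0.5942, 0.152, 0.146]
tcp_rot: [-179.9, 0.7, 6.4]
wrist_force: [-5.3, -3.1, 2.1]
opening: 0.0173
```

```bash
python3 -m handwheel '[[0.9,0,-0.0004,-0.0008,0],[0.9,0.0001,-0.0007,-0.0016,0],[0.9,0.0001,-0.0007,-0.0016,0]]'
```

```text
time: 12.9
ee_pos: [0.5943, 0.1519, 0.1455]
tcp_rot: [-179.8, 0.6, 6.5]
wrist_force: [-5.6, -2.7, 4.1]
opening: 0.0171
```

```bash
python3 -m handwheel '[[0.9,0,-0.0003,-0.0007,0],[0.9,0,-0.0006,-0.0013,0],[0.9,0,-0.0006,-0.0013,0]]'
```

```text
time: 13.2
ee_pos: [0.5943, 0.1519, 0.1455]
tcp_rot: [-179.7, 0.5, 6.5]
wrist_force: [-5.2, -1.2, 5.6]
opening: 0.0173
```

Floor felt at z = 0.1455 (0.145 expected), with position stalled and Fz rising to 5.6 N. Releasing gently.

```bash
python3 -m handwheel '[[0.85,0,0,0.0002,0],[0.78,0,0,0.0002,0],[0.72,0,0,0.0002,0],[0.68,0,0,0.0002,0],[0.65,0,0,0.0002,0]]' 20
python3 - <<'E'
from h import *
cv2.imwrite('pics/w7.png',viewer.camera('wrist')['color'])
E
```

```text
time: 13.7
ee_pos: [0.5947, 0.1521, 0.1458]
tcp_rot: [-179.7, 0.5, 6.5]
wrist_force: [0.5, -0.3, -0.2]
opening: 0.0299
```

View pics/w7.png

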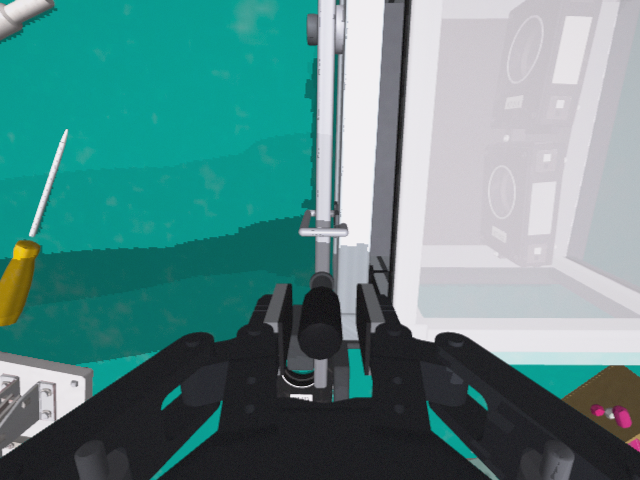

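The knob now stands free between the pads (column 320, gaps on both sides), the wrist force is ≈ 0, and the gate stayed in. Withdrawing upward.

```bash
python3 -m handwheel '[[0.6,-0.0005,0,0.005,0],[0.55,-0.0005,0,0.015,0],[0.55,-0.0005,0,0.03,0],[0.55,-0.0005,0,0.05,0],[0.55,-0.0005,0,0.08,0]]'
python3 -m handwheel '[[0.55,-0.03,0,0.02,0],[0.55,-0.07,0.0,0.03,0],[0.55,-0.11,0,0.03,0],[0.55,-0.15,0,0.03,0],[0.55,-0.19,0,0.03,0]]'
python3 -m handwheel '[[0.55,-0.03,0.03,0,0],[0.55,-0.06,0.07,0,0],[0.55,-0.08,0.11,0,0],[0.55,-0.1,0.15,0,0],[0.55,-0.1,0.15,0,0]]'
python3 - <<'E'
from h import *
t=viewer.camera('top')['color'];cv2.imwrite('pics/t8f.png',t);crop(t,230,200,200,130,4,'t8.png');crop(viewer.camera('scene')['color'],210,140,200,150,4,'s8.png')
E
```

```text
time: 14.25
ee_pos: [0.5937, 0.1519, 0.2262]
tcp_rot: [-179.7, 0.6, 6.5]
wrist_force: [-0.1, 0.0, -0.0]
opening: 0.0382
time: 14.75
ee_pos: [0.4022, 0.1518, 0.2572]
tcp_rot: [-179.7, 0.5, 6.5]
wrist_force: [0.3, 0.3, 0.4]
opening: 0.0382
time: 15.25
ee_pos: [0.3, 0.3053, 0.258]
tcp_rot: [-179.6, 0.5, 6.8]
wrist_force: [0.8, -0.6, -0.5]
opening: 0.0383
```

View pics/t8.png

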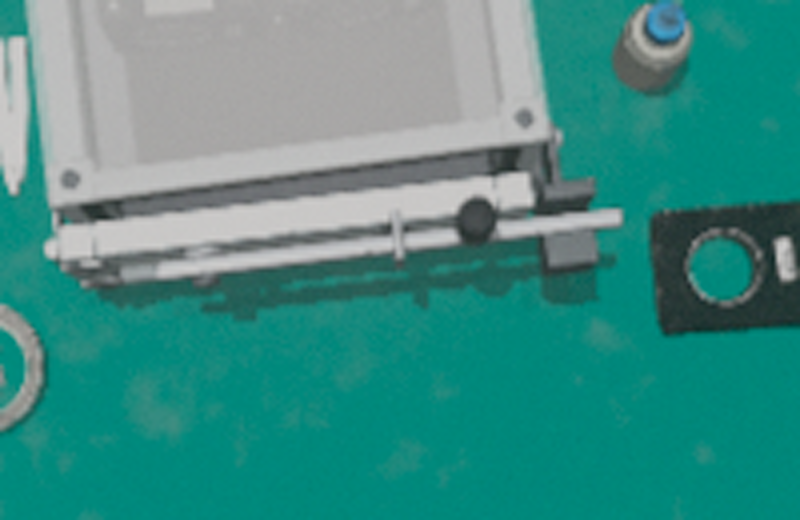

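View pics/s8.png

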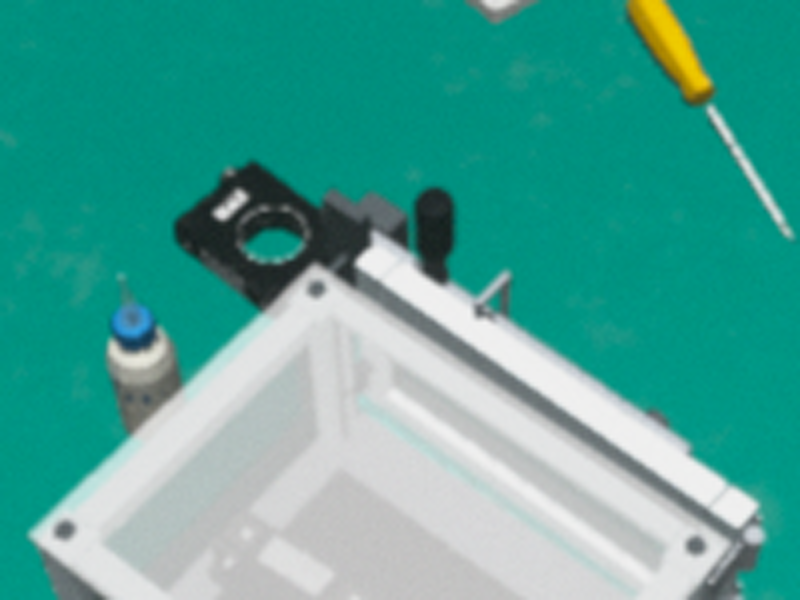

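```bash
python3 - <<'E'
from h import *
np.set_printoptions(precision=4,suppress=True)
c,t1,t2=setup()
k=t2(476,217,.176);print('knob top',k,[ (g,knob(g,0)[0]) for g in (0,.02,.03,.04)])
a,b=cv2.imread('pics/top0.png').astype(int),c['color'].astype(int)
d=np.abs(a-b).sum(2)>60
for n,(x,y,w,h) in dict(bottle=(382,195,24,30),dish=(202,270,42,42),housing=(392,246,50,42),tweezers=(222,205,18,45)).items(): print(n,d[y:y+h,x:x+w].sum())
o=get_obs();print(o['time'],o['qd'],o['wrist_force'])
E
```

```text
knob top [0.5933 0.1504 0.176 ] [(0, array([0.5984, 0.1486, 0.16  ])), (0.02, array([0.5945, 0.1486, 0.16  ])), (0.03, array([0.5925, 0.1485, 0.16  ])), (0.04, array([0.5906, 0.1485, 0.16  ]))]
bottle 0
dish 0
housing 0
tweezers 0
15.4 [-1.8353 -0.1905 -0.4499 -0.2056 -0.0591 -0.0926] [-0.8186 -0.2547  0.2847]
```

The gate reads about 0.026 rad with the robot away. In the top view the bar lies between nose and horn, and the surrounding items have zero changed pixels. Settling, then handing in.

```bash
python3 -m handwheel '[[0.55,0,0,0,0],[0.55,0,0,0,0],[0.55,0,0,0,0],[0.55,0,0,0,0],[0.55,0,0,0,0]]'
python3 - <<'E'
from h import *
from workcell import job_done
c=viewer.camera('top')['color'].astype(int);a=cv2.imread('pics/t8f.png').astype(int)
print('moved px near gate',(np.abs(c-a).sum(2)>60)[220:290,235:400].sum())
job_done()
E
```

```text
time: 15.9
ee_pos: [0.3024, 0.3015, 0.2579]
tcp_rot: [-179.6, 0.4, 6.5]
wrist_force: [-0.5, 0.8, -0.4]
opening: 0.0381
moved px near gate 0
the job is handed in; nothing more can be done
```

The gate is shut and latched, and the job was handed in at about 16 s of the 58 s allowed; no verdict was reported.

**What I did:**
- I gripped the knob with the jaws across the gate and lifted the bar to about 0.15 rad with the gate still at about 0.345 rad.
- I swung the gate in over the nose and met the buffer at about 0.055 rad. Small steps then brought the bar to the back horn, with the wrist force about 9 N.
- I eased off about 1.4 mm at the knob and lowered the bar. It touched the notch floor within 0.5 mm of the expected height, with about 6 N on the tool. Then I let go and withdrew.

**Last checks:**
- **Gate:** it reads about 0.026 rad by the knob's position, inside the latched range. Nothing near it moved between the last two pictures.
- **Bar:** the top view shows it lying between the nose and the horn. I did not measure its final angle after release. That it is fully down rests on the floor contact felt before letting go.
- **Surroundings:** bottle, dish, housing and tweezers show no changed pixels against the first picture.
- **Robot:** it is clear of everything, with the wrist force near zero.

One small disagreement: the knob measured about 2 mm off along the gate from the model, within the camera calibration.

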